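# Emboss a seed label on the lever press and ease the lever back

## Task

Two identical embossing presses stand on the groundnut seed stall; one has a white label strip lying in its jaws. Emboss that label: push this press's lever fully down, hold it there for about a second, then let the spring-loaded lever come back up slowly under control, all the way to rest, never letting it snap back. Leave the lever of the empty press alone.

Things in the scene. Friction and masses are not known exactly. Their poses are not given: they have to be found in the camera images.
- label_press_arm (a joint): Steel lever, 235 mm, of the press with the label: grey base 260 x 90 mm fixed to the table, white strip 180 x 45 mm crosswise in its jaws, sticking out both sides; lever's free end towards the robot. Rad: 0 at rest (up), 0.40 at lower stop; from 0.30 counts as fully down. Its spring pushes up with 3 N at rest to 8 N down; let go, it snaps. Return under 1.2 rad/s (0.25 m/s at the pad).
- label_press_pad (a point): Top centre of the flat black pad (60 x 50 mm) on that lever's free end. At rest 183 mm above the table, tilted 0.35 rad, free end higher; at the lower stop 104 mm and nearly level; falls nearly in proportion to the joint value. +x (level at rest) points from pad to pivot, y along the pivot axis; the pivot is 188 mm away along +x, 100 mm above the table, so going down the pad drifts 18 mm along -x.
- spare_press_arm (a joint): Lever of the other press, the same in every way but with no strip in its jaws; same joint values. Not to be worked: leave it up.
- spare_press_pad (a point): Top centre of the pad on the empty press's lever; sizes and axes as for the other pad.

How it is judged (in metres and radians):
On the way:
1. the lever of the press with the label is fully down and held there (value of joint label_press_arm above 0.3 rad), for 0.5 s.
At the end, for the whole second after the job is handed in: After being fully down (0.30 rad or more) for at least half a second, the lever of the press with the label is back up at rest (below 0.04 rad) and the empty press's lever is up too (below 0.04 rad) (value of joint each of label_press_arm, spare_press_arm below 0.04 rad); the robot touches nothing.
It fails at once if the lever of the press with the label snaps back (returns faster than 1.2 rad/s) (velocity of joint label_press_arm below -1.2 rad/s).
It fails at once if the lever of the empty press is pushed (more than 0.08 rad) (value of joint spare_press_arm above 0.08 rad).
It also fails if it takes over 32 s, if anything falls off the work surface, if the arm or the gripper's body presses on something with over 40 N, if the wrist force passes 120 N, or if a joint passes its speed limit or range.

## Robot

A 6-joint arm with a two-finger parallel gripper is mounted at the origin on the work surface. World frame = base frame: x ahead of the robot, y to its left, z up, the work surface at z = 0. Lengths are in mm, angles in rad, forces in N, time in s.
With the tool pointing down it reaches from about 350 to 1000 mm from the base axis. Payload 7.1 kg.
Tool frame: the origin (TCP) lies midway between the tips of the shut fingers; the grasp point (between the pads) lies manip.grasp_offset behind it (manip.grasp_offset is the distance from the TCP to the grasp point, in mm); x points along the fingers, y is the direction in which the jaws open and shut, and the axes are right-handed (so a half turn about x gives the same grasp; the last joint's range is limited). The gripper opens to 85 mm and grips with 20 to 120 N. Pads are 22 mm wide; open, the fingers measure 114 mm over their backs; the gripper's body (76 mm by 85 mm) begins 54 mm behind the grasp point. The pads swing forward as they close: fully open they stand 13 mm farther back than shut.
Start: joints at [-1.305, 0.423, 1.63, -0, 1.089, -0.019], TCP at [175.622, -599.802, 231.319] pointing down, gripper open.
Joint ranges: [-3, 3], [-0.9, 2.11], [0.09, 2.58], [-1.31, 4.45], [0.11, 2.69], [-2.54, 2.54]. Speed limits (rad/s): [2.39, 2.39, 3.01, 3.14, 3.14, 3.14].

## Interface

Orientations are given as a 3x3 rotation matrix whose columns are the frame's x, y, z axes.
In Python, from workcell import manip, solver, readout, camera, job gives the robot as it stands. Calls block until the motion is done:
- manip.move_ptp(position, orientation): joint-space move of the TCP to a pose.
- manip.line_to(position, max_speed=150, rotation=None, stop_force=None): straight line of the TCP; rotation=None keeps the orientation; max_speed is the mean speed in mm/s. With stop_force (N) it stops when the force on the tool has changed by that much, and returns True; else False.
- manip.set_joints(angles): joint-space move.
- manip.grip(opening, squeeze=None): finger opening in mm; squeeze is the grip in N (None keeps the last); returns when the fingers have stopped.
- manip.dwell(seconds).
- solver.solve_ik(position, orientation): joint angles nearest the present ones, or None.
- readout.read_state(): the state.
- camera(name): name is "scene" or "top" or "wrist"; returns a dict with "image" (384x512x3 uint8, red, green, blue), "range_z" (384x512 float32, mm along the optical axis (not along the pixel's ray), 0 where there is no reading), "mtx" (3x3 intrinsics, pixels), "D" ([k1, k2, p1, p2, k3] as OpenCV has them; the pictures are not rectified), "origin" and "rotation" of the camera in the world; the wrist camera has in their place "mount" (4x4, takes a point from camera to tool coordinates, whose origin is the TCP and whose axes are the tool frame's). Camera axes: x right, y up, looking along -z (the intrinsics and any distortion apply to the point x, -y, -z); pixel columns grow to the right and rows downward; lengths in mm; the calibration is good to about 2 mm. A picture is of the moment at which its call begins: read the wrist's pose just before it.
A pose or a line that the arm cannot do raises manip.IKError and nothing moves.
- job.sign_off(): hands the job in, once; it reports no verdict.
The state is a dict: "time_s": time; "joint_positions": joint angles; "dq": joint speeds; "effort": joint torques, N m; "eef_pos": TCP position; "eef_rot": TCP orientation; "force": force on the tool from outside, world axes, zero at the start; "ft_torque": the same for the moment, N m; "grip_width": finger opening in mm.
Only numpy, scipy, OpenCV 4.12 (cv2) and the standard library are available. Lean on these libraries where they do the work, as an engineer would, in place of code of your own. Each camera call takes 0.05 s, during which the arm holds its last target.

## Working session

There is one attempt and no reset: what is moved stays moved. The work goes in short steps, each a Python script; the robot and the scene stay as the last script left them, time stands still between calls to the robot, and variables do not carry over. Pictures are saved under pics/ and viewed, and the job is handed in when it is done.

```bash
mkdir -p pics; python3 - <<'E'
from workcell import manip, solver, readout, camera, job
import cv2,numpy as np
for n in ["scene","top"]:
    c=camera(n); cv2.imwrite(f"pics/{n}0.png",c["image"][:,:,::-1]); np.savez(f"{n}0.npz",**c)
    print(n,c["origin"],c["rotation"],c["mtx"],c["D"])
s=readout.read_state();print(s, manip.grasp_offset)
E
```

```text
scene [1141.93672103 -256.07929228  909.23876783] [[ 3.92647358e-01 -7.09093610e-01  5.85674230e-01]
 [ 9.19688702e-01  3.02139378e-01 -2.50767798e-01]
 [ 8.62595214e-04  6.37101286e-01  7.70779610e-01]] [[364.58037621   0.         254.22575616]
 [  0.         364.58037621 193.91220271]
 [  0.           0.           1.        ]] [-0.08017978  0.          0.          0.          0.        ]
top [ 4.53229610e+02 -2.17725846e-01  1.13077970e+03] [[ 0.01449038  0.98871627 -0.14909786]
 [-0.99988076  0.01512434  0.00311892]
 [ 0.00533873  0.14903489  0.98881753]] [[445.22501192   0.         250.02703541]
 [  0.         445.22501192 194.52661177]
 [  0.           0.           1.        ]] [-0.1375193  0.         0.         0.         0.       ]
{'time_s': 0.1, 'joint_positions': array([-1.30502448e+00,  4.23786970e-01,  1.63061154e+00, -2.21575497e-05,
        1.08863006e+00, -1.89986963e-02]), 'dq': array([-0.00099898,  0.00041195, -0.00256705, -0.00074862,  0.00224865,
       -0.00197618]), 'effort': array([ 3.28089191e-04, -5.58423436e+01, -2.82445747e+01,  1.79331221e-05,
        3.03531982e-03, -9.67151692e-06]), 'eef_pos': array([ 175.47306754, -599.33628882,  230.61015831]), 'eef_rot': array([[-3.96090440e-04,  2.80946830e-01, -9.59723253e-01],
       [ 1.38034136e-03, -9.59722260e-01, -2.80947109e-01],
       [-9.99998969e-01, -1.43602617e-03, -7.66571772e-06]]), 'force': array([-0.08970511, -0.78642696,  0.09741642]), 'ft_torque': array([-0.04154846,  0.02980074,  0.052993  ]), 'grip_width': 85.14254547480452} 18.700000000000003
```

View pics/scene0.png

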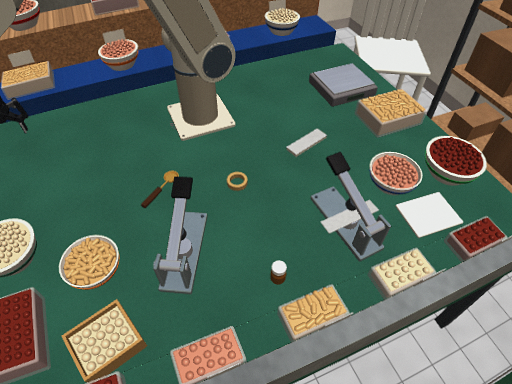

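View pics/top0.png

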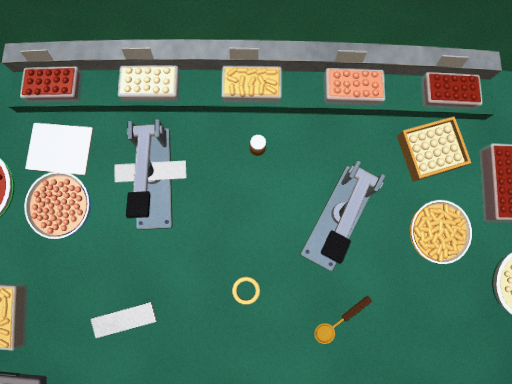

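The strip lies in the jaws of the press on the robot's left. In the top view its pad is at about (138,205) and the strip at (150,171). The empty press has its pad at (336,248). The strip at (123,320) is loose on the table.

```bash
cat > h.py <<'E'
import numpy as np,cv2
def pts(c,uv):
    uv=np.asarray(uv,float).reshape(-1,2)
    n=cv2.undistortPoints(uv[:,None],c["mtx"],c["D"])[:,0]
    z=np.array([c["range_z"][int(round(v)),int(round(u))] for u,v in uv])
    p=np.c_[n[:,0]*z,-n[:,1]*z,-z]
    return p@c["rotation"].T+c["origin"]
E
python3 - <<'E'
from h import *
for n,rois in [("top",[(115,185,160,225),(315,228,355,270)]),("scene",[(320,145,355,180),(165,170,200,205)])]:
    c=dict(np.load(n+"0.npz")); im=c["image"].astype(int)
    for r in rois:
        vv,uu=np.where(im.max(2)<45); m=(uu>r[0])&(uu<r[2])&(vv>r[1])&(vv<r[3]); 
        P=pts(c,np.c_[uu[m],vv[m]]); P=P[(P[:,2]>130)&(P[:,2]<230)]
        # plane fit
        ce=np.median(P,0);
        for _ in range(3):
            u,s,v=np.linalg.svd(P-P.mean(0),full_matrices=False); nn=v[2]*np.sign(v[2,2]); d=(P-P.mean(0))@nn; P=P[abs(d)<max(3,1.5*d.std())]
        rect=cv2.minAreaRect(((P-P.mean(0))@v[:2].T).astype(np.float32))
        cen=P.mean(0)+np.array(rect[0])@v[:2]
        print(n,len(P),cen.round(1),"mean",P.mean(0).round(1),"norm",nn.round(3),rect[1],d.std(),P[:,2].min(),P[:,2].max())
# label press base in top: corners
c=dict(np.load("top0.npz"))
print(pts(c,[(140,226),(171,226),(171,135),(119,172),(184,170),(306,251),(331,266),(165,180),(130,126),(163,124)]).round(0))
big=cv2.resize(c["image"][105:235,90:210,::-1],None,fx=5,fy=5,interpolation=cv2.INTER_CUBIC); cv2.imwrite("pics/crop.png",big[:600])
E
```

```text
top 493 [572.8 240.2 182.9] mean [571.9 240.1 183.2] norm [0.321 0.014 0.947] (48.25273132324219, 59.41678237915039) 1.4127772044943852 171.2995127687558 194.0413662646406
top 511 [ 487.1 -187.5  183.4] mean [ 487.2 -187.3  183.4] norm [ 0.307 -0.138  0.942] (59.706886291503906, 47.775386810302734) 1.3383845448025526 171.02083770947127 195.26180327436532
scene 291 [577.  240.9 181.5] mean [576.7 240.4 181.6] norm [0.335 0.012 0.942] (58.781070709228516, 49.294525146484375) 1.292101625058078 169.80050887281095 192.8125201975554
scene 347 [ 492.3 -187.2  182.9] mean [ 492.5 -187.3  182.9] norm [ 0.309 -0.159  0.938] (56.850460052490234, 50.62233352661133) 1.3931639041141672 171.31204396328235 194.48508735245525
[[ 537.  273.   15.]
 [ 538.  194.   15.]
 [ 780.  207.   -1.]
 [ 669.  326.   47.]
 [ 675.  161.   50.]
 [ 481. -145.   21.]
 [ 444. -208.   19.]
 [ 655.  214.   17.]
 [ 767.  285.  118.]
 [ 809.  230.   -0.]]
```

View pics/crop.png

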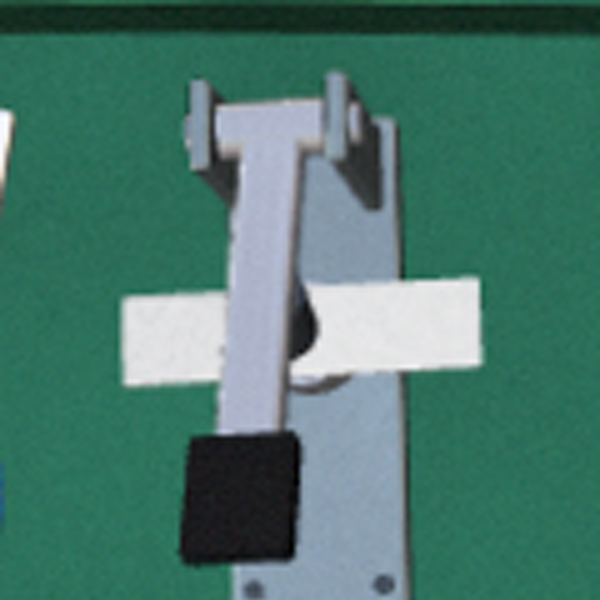

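The label press pad is at about (575, 240.5, 183), with +x yawed about 2.4° from world x. I'll lift, shut the fingers, fly over high and look before touching.

```bash
cat >> h.py <<'E'
yaw=np.radians(2.4); ax=np.array([np.cos(yaw),np.sin(yaw),0])
R=np.c_[[0,0,-1],ax,[np.sin(yaw),-np.cos(yaw),0]]
C0=np.array([575,240.5,183.])
piv=C0+188*ax; piv[2]=100
def pad(th):
    a=np.arctan2(83,188)-th; r=np.hypot(83,188)
    return piv-r*np.cos(a)*ax+np.array([0,0,r*np.sin(a)])
E
python3 - <<'E'
from workcell import manip, solver, readout, camera
from h import *
manip.line_to([175.6,-599.8,380])
manip.grip(0)
manip.move_ptp(C0+[0,0,200],R)
manip.line_to(C0+[0,0,40],max_speed=150)
s=readout.read_state();print(s["time_s"],s["eef_pos"],s["force"],s["grip_width"])
ims=[camera(n)["image"] for n in ("scene","wrist")]
cv2.imwrite("pics/a.png",np.hstack([cv2.resize(ims[0][80:300,220:480],(400,338)),cv2.resize(ims[1],(400,338))])[:,:,::-1])
E
```

```text
6.475 [575.63581094 240.76423216 224.03537027] [0.19873746 0.00452206 0.98844124] 0.16237743718590597
```

View pics/a.png

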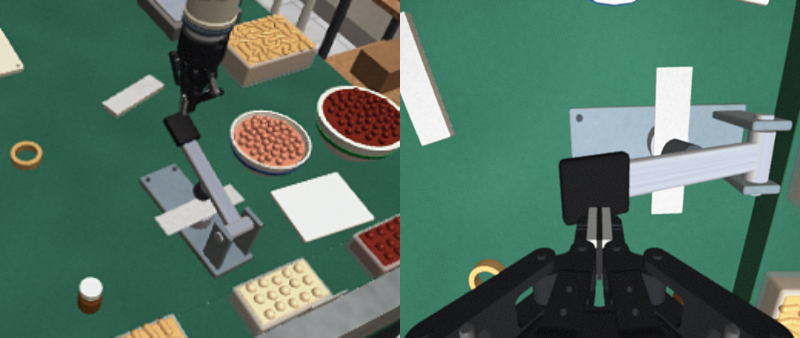

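The tips are centred above the pad: the scene view shows them at about (188,105), just over the pad at (182,128). Next I touch down with a force stop.

```bash
python3 - <<'E'
from workcell import manip, solver, readout, camera
from h import *
def st(l):
    s=readout.read_state();print(l,round(s["time_s"],2),s["eef_pos"].round(1),s["force"].round(1));return s
print(manip.line_to(C0+[0,0,-10],max_speed=30,stop_force=2.5)); st("touch")
for th in (.1,.2,.28,.36):
    if manip.line_to(pad(th),max_speed=40,stop_force=30): print("stopped"); break
    st(th)
c=camera("scene"); np.savez("down.npz",**c); st("d")
cv2.imwrite("pics/b.png",cv2.resize(c["image"][80:300,220:480],(780,600))[:,:,::-1])
E
```

```text
True
touch 7.75 [574.6 240.4 184. ] [1.3 0.7 2.1]
0.1 8.43 [567.5 240.1 163.8] [-0.8 -1.   4.8]
0.2 9.1 [562.7 240.  144.5] [-0.3 -2.5  5.7]
0.28 9.66 [559.9 239.8 128.4] [-0.1 -1.8  7.5]
0.36 10.22 [558.4 239.7 112.2] [-0.5 -2.8  9.4]
d 10.27 [558.4 239.7 112.2] [ 0.4 -2.4  8.2]
```

View pics/b.png

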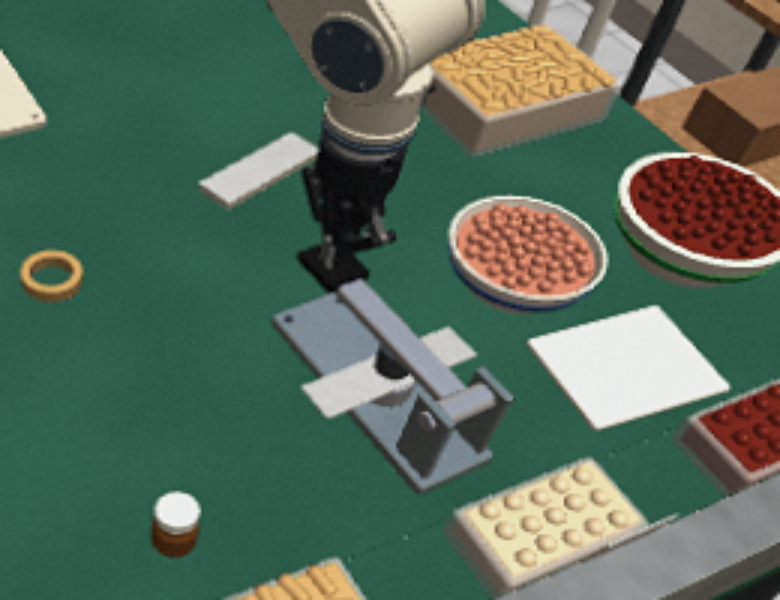

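The lever is down and level, and the tips sit on the pad at about (335,265). Force matches the spring's 8 N. I'll push gently to the stop, hold, then bring it back slowly along the arc.

```bash
python3 - <<'E'
from workcell import manip, solver, readout, camera
from h import *
def st(l):
    s=readout.read_state();print(l,round(s["time_s"],2),s["eef_pos"].round(1),s["force"].round(1));return s
print(manip.line_to(pad(.39),max_speed=15,stop_force=12)); st("bottom")
manip.dwell(1.2); st("held")
for th in (.28,.2,.1,.02,-.03):
    manip.line_to(pad(th),max_speed=30); st(th)
p=readout.read_state()["eef_pos"]
manip.line_to(p+[0,0,20],max_speed=20)
manip.line_to(p+[0,0,120],max_speed=120); st("up")
c=camera("top"); np.savez("end.npz",**c)
d=camera("scene"); st("e")
cv2.imwrite("pics/c.png",np.hstack([cv2.resize(d["image"],(400,300)),cv2.resize(c["image"],(400,300))])[:,:,::-1])
c0=dict(np.load("scene0.npz"))
print(pts(c0,[(337,163),(182,188)]).round(1),pts(d,[(337,163),(182,188)]).round(1))
E
```

```text
False
bottom 10.82 [558.1 239.7 106.2] [-1.5 -2.1  8.3]
held 12.03 [558.1 239.7 106.2] [-1.1 -2.6  9.1]
0.28 12.93 [560.  239.9 128.7] [ 0.2 -2.2  5.5]
0.2 13.62 [562.8 240.  144.7] [ 0.6 -0.9  4.9]
0.1 14.46 [567.8 240.3 163.8] [1.9 0.5 4.3]
0.02 15.16 [573.4 240.6 179.2] [1.5 2.5 2.3]
-0.03 15.65 [577.1 240.2 188.3] [ 0.4  0.1 -0.3]
up 17.77 [576.6 240.  307.3] [-0.3  0.4 -0.1]
e 17.87 [576.6 240.  307.1] [-0.7  0.3 -0.2]
[[ 576.4  238.1  181.3]
 [ 495.  -186.2  180.5]] [[ 577.   237.6  182.1]
 [ 496.5 -186.4  182.2]]
```

View pics/c.png

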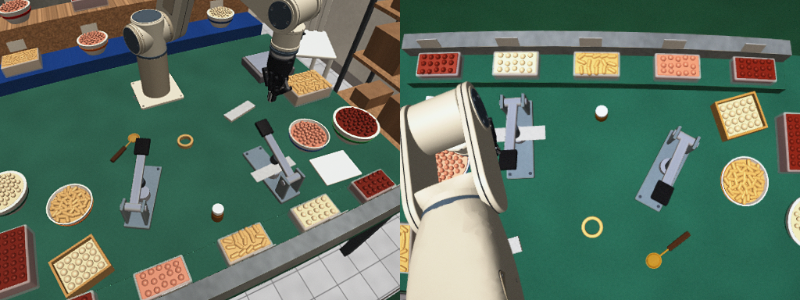

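Both levers are back up: the scene view shows the label pad at about (263,128) and the spare pad at (142,146), with the same depths as at the start. The robot is clear of everything.

```bash
python3 - <<'E'
from workcell import job
print(job.sign_off())
E
```

```text
the job is handed in; nothing more can be done
None
```

I embossed the label and handed in the job. It reports no verdict, so these are my own checks:

- **Press down:** With the fingers shut, I pushed the pad of the label press down along its arc to about 0.38–0.39 rad. The tool stood at z = 106 mm with 8–9 N on it. I held it there for 1.2 s. The lower stop itself gave no force rise, so the lever was just short of it, but well past 0.30 rad.
- **Return:** I brought the lever back at about 30 mm/s, with the tips in contact until it reached rest. The force fell steadily from about 9 N to 0.
- **Final state:** The tool is about 120 mm clear of the pad and touches nothing. Both pads read within 2 mm of their starting height, so both levers are up, and the empty press was never touched. The clock stood at about 18 s of the 32 s limit.

No check failed. The two cameras disagreed by about 4–5 mm in x on the pad positions. I used the mean, and contact came at the expected height.

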